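Replace the used-up roll of abrasive paper

ROBOT

A 6-joint arm with a two-finger parallel gripper is mounted at the origin on the work surface. World frame = base frame: x ahead of the robot, y to its left, z up, the work surface at z = 0. Lengths are in mm, angles in degrees, forces in N, time in s.
With the tool pointing down it reaches from about 300 to 850 mm from the base axis. Payload 4.2 kg.
Tool frame: the origin (TCP) lies midway between the tips of the shut fingers; the grasp point (between the pads) lies 19 mm behind it; x points along the fingers, y is the direction in which the jaws open and shut, and the axes are right-handed (so a half turn about x gives the same grasp; the last joint's range is limited). The gripper opens to 91 mm and grips with 3 to 60 N. Pads are 32 mm wide; open, the fingers measure 118 mm over their backs; the gripper's body (76 mm by 178 mm) begins 60 mm behind the grasp point.
Start: joints at [69.385, 18.312, 89.639, -0, 72.044, -1.146], TCP at [191.65, 542.138, 213.976] pointing down, gripper open.
Joint ranges: [-177.97, 177.97], [-48.28, 115.42], [12.27, 149.76], [-77.06, 257.06], [2.81, 150.46], [-146.56, 146.56]. Speed limits (degrees/s): [147.25, 147.25, 180, 180, 180, 180].

INTERFACE

Orientations are given as [roll, pitch, yaw] about the fixed x, y, z axes, in that order (R = Rz(yaw) Ry(pitch) Rx(roll)).
In Python, from workcell import env gives the robot as it stands.
- The arm moves only by the shell command python3 -m handwheel 'ROWS' [FORCE]. ROWS is text: rows parted by semicolons, each of 7 numbers parted by spaces: the turn, a rotation vector about the tool's x, y, z in degrees, then the shift along the tool's x, y, z in m, then the finger opening in m, from 0 to 0.0912. In form: rx ry rz x y z grip; .... A call has 1 to 12 rows; each row is the pose to reach, as a shift and turn from the pose commanded when the call began, along the tool's axes at that moment; what a row does not reach only later rows make up. A row lasts 1/12 s, in which the tool goes at most 41.7 mm and 7.16 degrees, less where a joint would pass 70% of its speed; a pose out of reach is approached as far as the arm can. A call with a gripper value outside its range is refused whole. The fingers move at their own pace and stop on an object; FORCE is the grip in N (left out, the last holds). Time passes only in rows, so rows that repeat a pose let the fingers close. It gives the time, the measured TCP pose, the force and the opening at its end, in the units of the state.
- env.state(): the state, without advancing time (a new reading comes with each control period).
- env.grab_frame(name): name is "side" or "top" or "wrist"; returns the picture (480x640x3 uint8, red, green, blue); there is no depth.
- env.get_calibration(name): a dict with "mtx" (3x3 intrinsics, pixels), "T" (4x4, takes a point from camera to world coordinates); the wrist camera has in their place "hand_eye" (4x4, takes a point from camera to tool coordinates, whose origin is the TCP and whose axes are the tool frame's). Camera axes: x right, y up, looking along -z (the intrinsics and any distortion apply to the point x, -y, -z); pixel columns grow to the right and rows downward; lengths in mm; the calibration is good to about 2 mm. A picture is of the moment at which its call begins: read the wrist's pose just before it. get_calibration takes no time and is no camera call.
- env.job_done(): hands the job in, once; it reports no verdict.
The state is a dict: "time_s": time; "qpos": joint angles; "qvel": joint speeds; "effort": joint torques, N m; "ee_pos": TCP position; "ee_rot": TCP orientation; "force": force on the tool from outside, world axes, zero at the start; "torque": the same for the moment, N m; "gripper_width": finger opening in mm.
Only numpy, scipy, OpenCV 4.12 (cv2) and the standard library are available. Lean on these libraries where they do the work, as an engineer would, in place of code of your own. Each camera call takes 0.05 s, during which the arm holds its last target. There are 200 camera calls.

TASK

One of the three spindles of the abrasive-paper holder carries only a bare cardboard core: that roll is used up. Take the bare core off and put it in the steel scrap tray, then mount the new roll that stands on the bench on the spindle this frees, all the way down on the board. Leave the other two rolls on their spindles and do not disturb the hammer, the steel block or the bracelet.

Things in the scene. Friction and masses are not known exactly. Their poses are not given: they have to be found in the camera images.
- holder: wooden board 90 x 280 x 18 mm, fixed to the bench, with a row of three upright steel spindles 95 mm apart, 12 mm thick, 75 mm high above the board, the last 8 mm tapered. Origin: centre of its underside; x across the board (away from the robot at yaw 0), y along the row to the left, z up. Each spindle carries a roll or the core, standing on the board; which is where varies.
- spindle_left (a point): point on the axis of the left spindle (seen from the robot: +y end of the row) at the board's top face, where the underside of a seated roll lies; z up along the spindle
- spindle_middle (a point): point on the axis of the middle spindle (seen from the robot: centre of the row) at the board's top face, where the underside of a seated roll lies; z up along the spindle
- spindle_right (a point): point on the axis of the right spindle (seen from the robot: -y end of the row) at the board's top face, where the underside of a seated roll lies; z up along the spindle
- bare_core: the used-up roll: a bare cardboard tube 30 mm outside, 20 mm bore and 60 mm high, about 25 g, on one of the spindles. The thinnest of the four. Origin: centre of its lower end; z along its axis (up at the start). Loose on the spindle (4 mm play all round).
- part_roll: roll in use, still good: grey-beige abrasive paper wound to 44 mm diameter on a cardboard tube 30 mm outside, 20 mm bore and 60 mm high, about 100 g, on one of the spindles. Stays there. Origin: centre of its lower end; z along its axis.
- full_roll: roll hardly used: the same, wound to 60 mm diameter, about 200 g, on one of the spindles. Stays there. Origin: centre of its lower end; z along its axis.
- new_roll: the new roll, standing upright on the bench: grey-beige abrasive paper wound to 60 mm diameter on a cardboard tube 30 mm outside, 20 mm bore and 60 mm high, about 200 g, firm and rigid. Origin: centre of its lower end; z along its axis (up). Its bore has 4 mm play all round on a spindle.
- tray: square open steel scrap tray 140 x 140 x 30 mm outside, 4 mm walls and floor, empty, fixed to the bench. Origin: centre of its underside; x and y along its sides, z up. The core may stand or lie in it.
- hammer: bystander: hammer 260 mm long lying on the bench. Origin: centre of the underside; x along the handle, towards the head.
- bench_block: bystander: steel bench block 70 x 70 x 25 mm on the bench. Origin: centre of its underside.
- bracelet: bystander: metal bracelet, ring 68 mm outside, 12 mm high, lying flat on the bench. Origin: centre of its underside.
Things that resemble listed ones, but are neither listed nor needed, are in the scene too. Leave any blue or yellow look-alike of the new_roll alone.

How it is judged:
By the outcome, as a careful person would: the job done as asked, in the order asked, and still so for the second after the job is handed in, with the robot touching nothing.
It also fails if it takes over 54 s, if anything falls off the work surface, if the arm or the gripper's body presses on something with over 40 N, if the wrist force passes 120 N, or if a joint passes its speed limit or range.

## Working session

There is one attempt and no reset: what is moved stays moved. The work goes in short steps, Python scripts to look and compute and a shell command to move; the robot and the scene stay as the last step left them, time stands still between calls to the robot, and variables do not carry over. Pictures are saved under pics/ and viewed, on a budget of 10 in all, crops included, one or two more only if the job needs it, and the job is handed in when it is done.

```bash
mkdir -p pics; python3 - <<'E'
from workcell import env
import cv2,numpy as np
np.set_printoptions(suppress=True,precision=2)
for n in("top","side"):
    cv2.imwrite(f"pics/{n}0.png",env.grab_frame(n)[:,:,::-1]); c=env.get_calibration(n); print(n,c)
print(env.get_calibration("wrist")); print(env.state())
E
```

```text
top {'mtx': array([[619.21,   0.  , 324.18],
       [  0.  , 619.21, 231.22],
       [  0.  ,   0.  ,   1.  ]]), 'T': array([[   0.03,    1.  ,   -0.04,  478.57],
       [  -1.  ,    0.03,   -0.  ,   75.92],
       [  -0.  ,    0.05,    1.  , 1411.96],
       [   0.  ,    0.  ,    0.  ,    1.  ]])}
side {'mtx': array([[611.15,   0.  , 321.39],
       [  0.  , 611.15, 242.54],
       [  0.  ,   0.  ,   1.  ]]), 'T': array([[   0.91,    0.17,   -0.37,  163.86],
       [  -0.4 ,    0.44,   -0.8 , -756.58],
       [   0.02,    0.88,    0.47,  548.64],
       [   0.  ,    0.  ,    0.  ,    1.  ]])}
{'mtx': array([[364.85,   0.  , 309.57],
       [  0.  , 364.85, 234.38],
       [  0.  ,   0.  ,   1.  ]]), 'hand_eye': array([[  -0.  ,    0.23,   -0.97, -172.46],
       [   1.  ,    0.  ,   -0.  ,   -1.28],
       [   0.  ,   -0.97,   -0.23,  -64.28],
       [   0.  ,    0.  ,    0.  ,    1.  ]])}
{'time_s': 0.1, 'qpos': array([69.39, 18.35, 89.7 , -0.  , 72.04, -1.15]), 'qvel': array([-0.07, -0.06, -0.19, -0.04,  0.02, -0.09]), 'effort': array([  0.  , -41.33, -23.25,   0.07,   0.04,  -0.  ]), 'ee_pos': array([191.5 , 541.7 , 213.22]), 'ee_rot': array([ -89.79,   89.91, -109.25]), 'force': array([-1.12,  0.87,  0.07]), 'torque': array([-0.02, -0.01, -0.02]), 'gripper_width': 91.17610017302961}
```

View pics/top0.png

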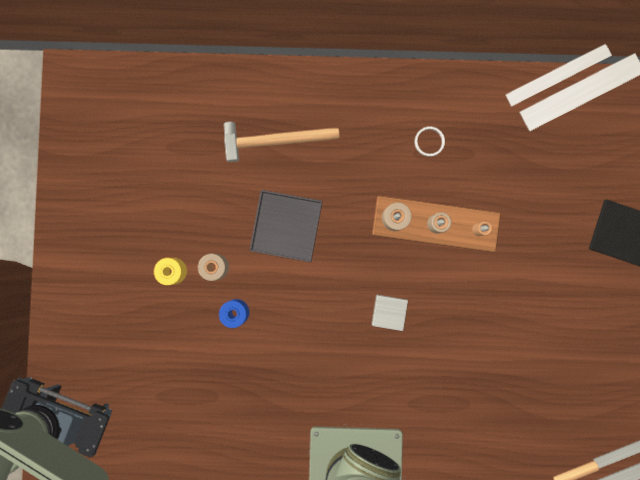

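View pics/side0.png

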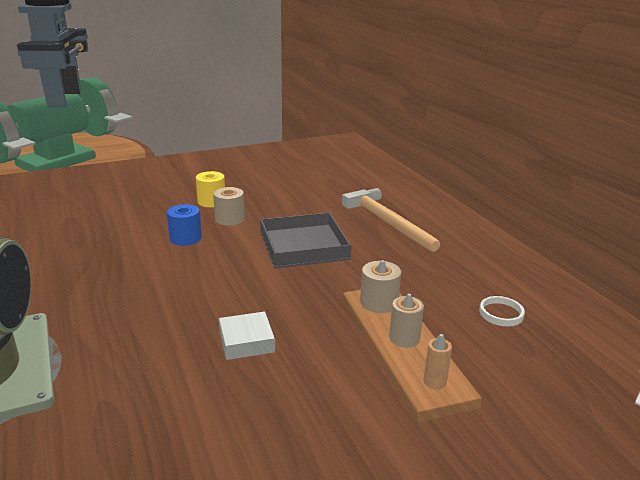

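Candidates for the new roll in the top view are the beige roll at (211,267), its yellow look-alike at (170,271), the blue one at (233,314), and the beige full_roll at (397,216), which is already on the left spindle. By the description it is the beige one standing on the bench, (211,267). The core candidates are the middle piece at (440,222), which is beige and thicker (part_roll), and the right one at (485,229), which is thin and brown. I choose the right one. Next is one close crop with outlines projected from first estimates, to check both choices.

```bash
cat > h.py <<'E'
from workcell import env
import cv2,numpy as np
from scipy.spatial.transform import Rotation as R
np.set_printoptions(suppress=True,precision=2)
C={n:env.get_calibration(n) for n in("top","side","wrist")}
F=np.diag([1,-1,-1.])
def camT(n,st=None):
    if n!="wrist": return C[n]["T"]
    st=st or env.state(); T=np.eye(4); T[:3,:3]=R.from_euler("xyz",st["ee_rot"],degrees=True).as_matrix(); T[:3,3]=st["ee_pos"]
    return T@C[n]["hand_eye"]
def ray(n,uv,z,T=None):
    T=camT(n) if T is None else T
    d=T[:3,:3]@F@np.linalg.solve(C[n]["mtx"],[*uv,1]); o=T[:3,3]
    return o+d*(z-o[2])/d[2]
def proj(n,P,T=None):
    T=camT(n) if T is None else T
    p=(np.atleast_2d(P)-T[:3,3])@T[:3,:3]@F@C[n]["mtx"].T
    return p[:,:2]/p[:,2:]
def ring(c,r,z):
    a=np.linspace(0,2*np.pi,60); return np.c_[c[0]+r*np.cos(a),c[1]+r*np.sin(a),0*a+z]
def go(pos,yaw):
    """turn,shift (tool axes, deg & m) from current measured pose to TCP pos, tool down, jaw (y) direction at yaw"""
    st=env.state(); R0=R.from_euler("xyz",st["ee_rot"],degrees=True)
    best=None
    for s in(0,180):
        y=np.array([np.cos(np.radians(yaw+s)),np.sin(np.radians(yaw+s)),0]); x=np.array([0,0,-1.])
        r=(R0.inv()*R.from_matrix(np.c_[x,y,np.cross(x,y)])).as_rotvec(degrees=True)
        print("turn",r,"shift m",np.round(R0.inv().apply(np.array(pos)-st["ee_pos"])/1000,4))
E
python3 - <<'E'
from h import *
top={"new":((211,267),60),"yel":((170,271),60),"blue":((233,314),60),"full_tip":((398,215),93),"part_tip":((440,222),93),"core_tip":((486,228),93)}
P={k:ray("top",*v) for k,v in top.items()}
for k,v in P.items(): print(k,v,"side px",proj("side",v)[0])
for k,uv,z in(("new",(229,192),60),("full",(382,264),93),("part",(408,296),93),("core",(441,336),93)): print("side",k,ray("side",uv,z))
tr=[(260,192),(321,201),(310,261),(251,250)]; q=np.array([ray("top",p,30) for p in tr]); print("tray",q,q.mean(0))
bd=[(377,197),(500,213),(495,251),(373,236)]; q=np.array([ray("top",p,18) for p in bd]); print("board",q,q.mean(0))
print("block",ray("top",(390,313),25))
ims={n:cv2.imread(f"pics/{n}0.png") for n in("top","side")}
out=[]
for n,(x,y) in(("top",(211,275)),("top",(455,222)),("side",(229,205)),("side",(420,340))):
    x0,y0=x-66,y-50; im=cv2.resize(ims[n][y0:y0+100,x0:x0+133],(400,300),interpolation=cv2.INTER_CUBIC)
    for k,z0,r in(("new",0,30),("core_tip",18,15)):
        for z in(z0,z0+60):
            p=((proj(n,ring(P[k],r,z))-[x0,y0]+.5)*3.0).astype(int); cv2.polylines(im,[p],True,(0,255,0),1)
    out.append(im)
cv2.imwrite("pics/c1.png",np.vstack([np.hstack(out[:2]),np.hstack(out[2:])]))
E
```

```text
new [454.32 326.4   60.  ] side px [228.45 192.15]
yel [443.05 415.52  60.  ] side px [211.1  176.83]
blue [353.77 274.82  60.  ] side px [183.48 210.52]
full_tip [577.09 -74.74  93.  ] side px [382.91 260.97]
part_tip [ 564.67 -164.58   93.  ] side px [406.78 293.23]
core_tip [ 554.66 -262.77   93.  ] side px [440.84 335.33]
side new [455.53 326.7   60.  ]
side full [571.46 -82.15  93.  ]
side part [ 562.66 -171.17   93.  ]
side core [ 554.08 -264.     93.  ]
tray [[624.65 228.32  30.  ]
 [608.3   91.07  30.  ]
 [473.46 111.71  30.  ]
 [494.2  244.07  30.  ]] [550.15 168.79  30.  ]
board [[ 622.07  -34.97   18.  ]
 [ 593.74 -312.99   18.  ]
 [ 507.79 -303.12   18.  ]
 [ 533.7   -28.15   18.  ]] [ 564.33 -169.81   18.  ]
block [362.87 -69.79  25.  ]
```

View pics/c1.png

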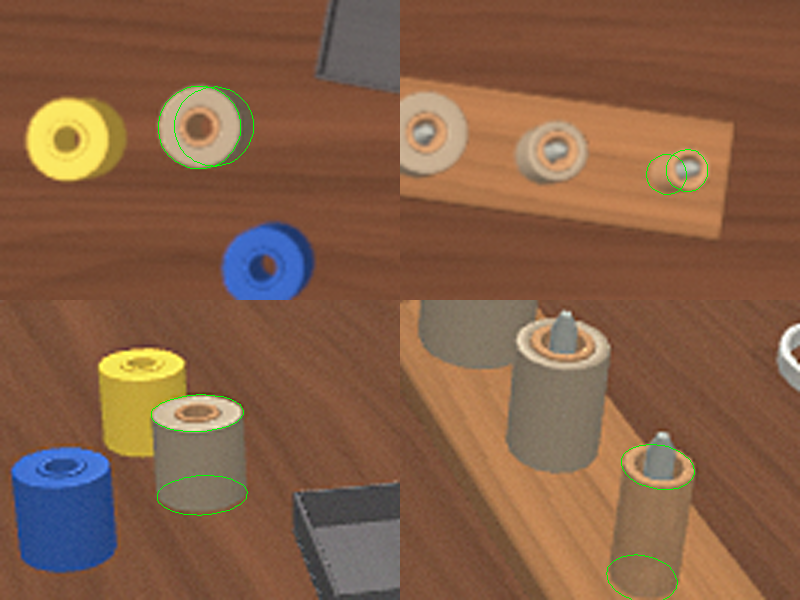

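The outlines fit in both views. The beige bench roll is at (454.5,326.5), and the brown bare core on the right spindle is at (554.6,-263.5), with the row yaw about -5.8°. The two cameras agree within 1–2 mm. Now I'll work out the move to above the core.

```bash
python3 -c "
from h import *
go([554.6,-263.5,200],-5.8)"
```

```text
turn [76.33  0.06  0.07] shift m [ 0.01 -0.64  0.61]
turn [-103.67   -0.08    0.06] shift m [ 0.01 -0.64  0.61]
```

```bash
sed -i 's#print("turn",r,"shift m",np.round(\(.*\)/1000,4))#print("turn",r,"shift mm",\1)#' h.py; python3 -m handwheel '76.33 0 0 0.01 -0.64 0.61 0.091; 76.33 0 0 0.01 -0.64 0.61 0.091; 76.33 0 0 0.01 -0.64 0.61 0.091; 76.33 0 0 0.01 -0.64 0.61 0.091; 76.33 0 0 0.01 -0.64 0.61 0.091; 76.33 0 0 0.01 -0.64 0.61 0.091; 76.33 0 0 0.01 -0.64 0.61 0.091; 76.33 0 0 0.01 -0.64 0.61 0.091; 76.33 0 0 0.01 -0.64 0.61 0.091; 76.33 0 0 0.01 -0.64 0.61 0.091; 76.33 0 0 0.01 -0.64 0.61 0.091; 76.33 0 0 0.01 -0.64 0.61 0.091'; python3 -c "
from h import *
print(env.state()['time_s']);go([554.6,-263.5,200],-5.8)"
```

```text
time_s: 1.1
ee_pos: [396.3, 83.9, 208.2]
ee_rot: [148.7, 90.0, 52.8]
force: [0.4, 0.5, 0.4]
gripper_width: 90.9
1.1
turn [-0.16 -0.01 -0.01] shift mm [  8.19 193.5  329.1 ]
turn [179.84  -0.01   0.02] shift mm [  8.19 193.5  329.1 ]
```

```bash
python3 -m handwheel '0 0 0 0.005 0.18 0.31 0.06; 0 0 0 0.005 0.18 0.31 0.06; 0 0 0 0.005 0.18 0.31 0.06; 0 0 0 0.005 0.18 0.31 0.06; 0 0 0 0.005 0.18 0.31 0.06; 0 0 0 0.005 0.18 0.31 0.06; 0 0 0 0.005 0.18 0.31 0.06; 0 0 0 0.005 0.18 0.31 0.06; 0 0 0 0.005 0.18 0.31 0.06; 0 0 0 0.005 0.18 0.31 0.06; 0 0 0 0.005 0.18 0.31 0.06; 0 0 0 0.005 0.18 0.31 0.06'; python3 -c "
from h import *
st=env.state();go([554.6,-263.5,36],-5.8)
T=camT('wrist',st);im=env.grab_frame('wrist')[:,:,::-1].copy()
for z in (18,78): cv2.polylines(im,[proj('wrist',ring([554.6,-263.5],15,z),T).astype(int)],True,(0,255,0),1)
cv2.polylines(im,[proj('wrist',ring([554.6,-263.5],1,93),T).astype(int)],True,(0,0,255),1)
cv2.imwrite('pics/w1.png',im)"
```

```text
time_s: 2.1
ee_pos: [543.3, -239.9, 202.7]
ee_rot: [-125.2, 89.9, 139.0]
force: [0.1, 0.3, -0.6]
gripper_width: 60.1
turn [-0.   -0.07  0.1 ] shift mm [166.64  13.91  22.57]
turn [180.     0.15   0.11] shift mm [166.64  13.91  22.57]
```

View pics/w1.png

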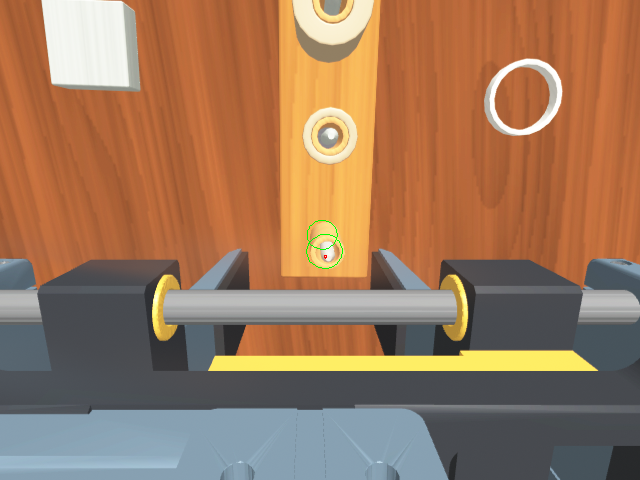

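The wrist view shows the core's ring near (325,247) and the spindle tip at about (328,250). My predicted tip was (325,256), so the two agree to a few mm. The fingers straddle the core. Next I centre, descend and grip.

```bash
python3 -m handwheel '0 0 0 0 0.015 0.021 0.06; 0 0 0 0 0.015 0.021 0.06; 0 0 0 0.03 0.015 0.021 0.06; 0 0 0 0.07 0.015 0.021 0.06; 0 0 0 0.105 0.015 0.021 0.06; 0 0 0 0.14 0.015 0.021 0.06; 0 0 0 0.165 0.015 0.021 0.06; 0 0 0 0.165 0.015 0.021 0.06; 0 0 0 0.165 0.015 0.021 0.025; 0 0 0 0.165 0.015 0.021 0.025; 0 0 0 0.165 0.015 0.021 0.025; 0 0 0 0.165 0.015 0.021 0.025' 12; python3 -m handwheel '0 0 0 0 0 0 0.025; 0 0 0 0 0 0 0.025'; python3 -c "
from h import *
go([554.6,-263.5,36],-5.8)"
```

```text
time_s: 3.15
ee_pos: [558.1, -263.4, 40.6]
ee_rot: [71.3, 89.8, -24.5]
force: [-0.9, 0.2, 0.6]
gripper_width: 36.3
time_s: 3.32
ee_pos: [557.5, -263.4, 39.9]
ee_rot: [73.4, 89.9, -22.4]
force: [-0.7, 0.1, 6.5]
gripper_width: 28.8
turn [-0.01  0.04 -0.14] shift mm [ 3.87 -2.93  0.41]
turn [179.99  -0.22  -0.07] shift mm [ 3.87 -2.93  0.41]
```

```bash
python3 -m handwheel '0 0 0 -0.03 0 0 0.02; 0 0 0 -0.06 0 0 0.02; 0 0 0 -0.09 0 0 0.02; 0 0 0 -0.115 0 0 0.02; 0 0 0 -0.115 0 0 0.02; 0 0 0 -0.115 0 0 0.02'; python3 -c "
from h import *
go([550,169,140],-7.5);st=env.state()
T=camT('wrist',st)
im=np.hstack([env.grab_frame('wrist')[:,:,::-1],env.grab_frame('side')[:,:,::-1]])
cv2.imwrite('pics/w2.png',cv2.resize(im,(800,300),interpolation=cv2.INTER_AREA))
cv2.imwrite('pics/t2.png',env.grab_frame('top')[:,:,::-1])
"
```

```text
time_s: 3.82
ee_pos: [557.5, -263.5, 155.1]
ee_rot: [70.4, 89.8, -25.4]
force: [0.3, -0.0, -0.3]
gripper_width: 28.7
turn [ 1.7   0.07 -0.21] shift mm [  14.35  -51.28 -429.53]
turn [-178.3     0.33    0.11] shift mm [  14.35  -51.28 -429.53]
```

View pics/w2.png

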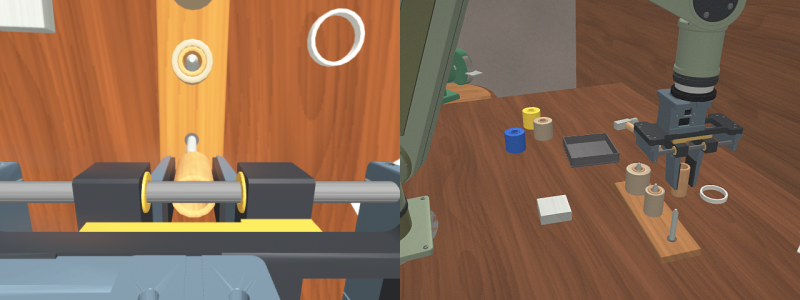

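The core is lifted in the jaws and upright, and the right spindle is bare at about (672,225) in the right-hand panel. Carrying it to the tray.

```bash
python3 -m handwheel '1.7 0 0 0 -0.05 -0.43 0.02; 1.7 0 0 0 -0.05 -0.43 0.02; 1.7 0 0 0 -0.05 -0.43 0.02; 1.7 0 0 0 -0.05 -0.43 0.02; 1.7 0 0 0 -0.05 -0.43 0.02; 1.7 0 0 0 -0.05 -0.43 0.02; 1.7 0 0 0 -0.05 -0.43 0.02; 1.7 0 0 0 -0.05 -0.43 0.02; 1.7 0 0 0 -0.05 -0.43 0.02; 1.7 0 0 0 -0.05 -0.43 0.02; 1.7 0 0 0 -0.05 -0.43 0.02; 1.7 0 0 0 -0.05 -0.43 0.02'; python3 -m handwheel '0 0 0 0 0 0 0.02; 0 0 0 0 0 0 0.02'; python3 -c "
from h import *
go([550,169,29],-7.5)"
```

```text
time_s: 4.97
ee_pos: [549.4, 173.5, 151.5]
ee_rot: [-93.1, 89.8, 169.7]
force: [-0.4, 0.1, -1.4]
gripper_width: 28.4
time_s: 5.13
ee_pos: [549.9, 168.8, 152.2]
ee_rot: [-53.9, 89.9, -151.4]
force: [-0.6, 0.8, -0.1]
gripper_width: 28.7
turn [-0.01  0.08  0.12] shift mm [123.18   0.3   -0.34]
turn [179.99   0.18  -0.13] shift mm [123.18   0.3   -0.34]
```

```bash
python3 -m handwheel '0 0 0 0.04 0 0 0.02; 0 0 0 0.08 0 0 0.02; 0 0 0 0.105 0 0 0.02; 0 0 0 0.115 0 0 0.02; 0 0 0 0.12 0 0 0.02; 0 0 0 0.124 0 0 0.02; 0 0 0 0.124 0 0 0.02; 0 0 0 0.124 0 0 0.02'; python3 -m handwheel '0 0 0 0.001 0 0 0.04; 0 0 0 0.001 0 0 0.055; 0 0 0 0.001 0 0 0.06; 0 0 0 0.001 0 0 0.06; 0 0 0 0.001 0 0 0.06; 0 0 0 -0.03 0 0 0.06; 0 0 0 -0.07 0 0 0.06; 0 0 0 -0.11 0 0 0.06; 0 0 0 -0.11 0 0 0.091; 0 0 0 -0.11 0 0 0.091'; python3 -c "
from h import *
go([454.6,326.5,130],-7.5)
print(proj('top',[[557.5,-263.5,93],[557.5,-263.5,18]]))
im=cv2.imread('pics/t2.png');a=cv2.resize(im[170:270,420:553],(400,300),interpolation=cv2.INTER_CUBIC)
b=cv2.resize(env.grab_frame('side')[:,:,::-1],(400,300),interpolation=cv2.INTER_AREA)
s=env.grab_frame('side')[:,:,::-1][310:410,390:523];c=cv2.resize(s,(400,300),interpolation=cv2.INTER_CUBIC)
d=cv2.resize(env.grab_frame('wrist')[:,:,::-1],(400,300),interpolation=cv2.INTER_AREA)
cv2.imwrite('pics/c2.png',np.vstack([np.hstack([a,c]),np.hstack([b,d])]))
"
```

```text
time_s: 5.8
ee_pos: [551.7, 169.8, 30.7]
ee_rot: [114.4, 89.8, 16.9]
force: [-0.5, 0.1, -0.3]
gripper_width: 29.0
time_s: 6.63
ee_pos: [552.1, 170.3, 142.1]
ee_rot: [113.8, 89.6, 16.3]
force: [-1.0, -0.1, -0.6]
gripper_width: 70.6
turn [ 0.01 -0.15 -0.33] shift mm [  11.77 -117.12 -142.11]
turn [-179.99    0.52   -0.23] shift mm [  11.77 -117.12 -142.11]
[[486.36 226.68]
 [477.75 228.42]]
```

View pics/c2.png

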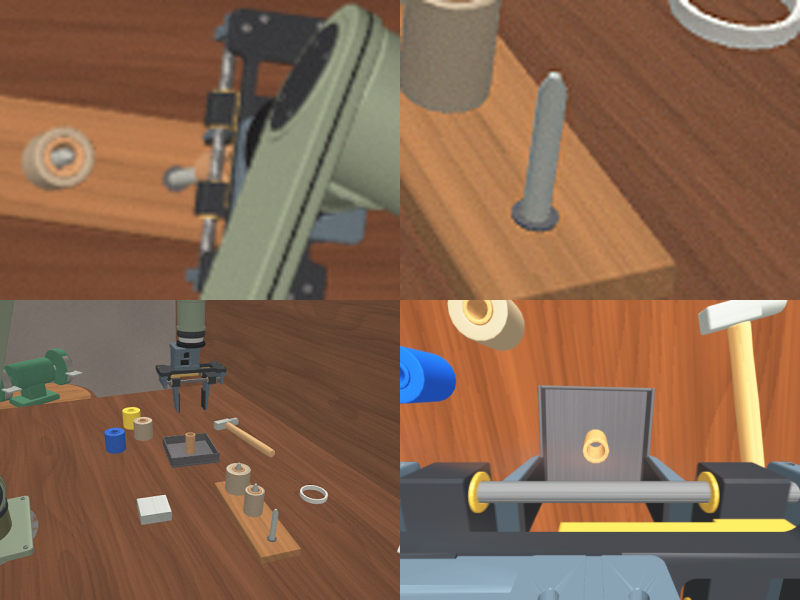

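The core stands upright in the tray, and the right spindle is bare with its tip at side pixel (441,334) and base at (435,381). Next is the new roll, taking an unobstructed top frame from there for the spindle.

```bash
python3 -m handwheel '0 0 0 0.012 -0.117 -0.142 0.091; 0 0 0 0.012 -0.117 -0.142 0.091; 0 0 0 0.012 -0.117 -0.142 0.091; 0 0 0 0.012 -0.117 -0.142 0.091; 0 0 0 0.012 -0.117 -0.142 0.091; 0 0 0 0.012 -0.117 -0.142 0.091; 0 0 0 0.012 -0.117 -0.142 0.091'; python3 -c "
from h import *
st=env.state();go([454.6,326.5,18],-7.5)
T=camT('wrist',st);w=env.grab_frame('wrist')[:,:,::-1].copy()
for z in (0,60): cv2.polylines(w,[proj('wrist',ring([454.6,326.5],30,z),T).astype(int)],True,(0,255,0),1)
t=env.grab_frame('top')[:,:,::-1];s=env.grab_frame('side')[:,:,::-1]
cv2.imwrite('pics/t3.png',t);cv2.imwrite('pics/s3.png',s)
def z(im,n,x0,y0):
    o=cv2.resize(im[y0:y0+50,x0:x0+66],(396,300),interpolation=cv2.INTER_CUBIC)
    for h in(18,93):
        p=(proj(n,[556,-263.5,h])[0]-[x0,y0]+.5)*6; cv2.drawMarker(o,tuple(int(v) for v in p),(0,255,0),0,12,1)
    return o
cv2.imwrite('pics/c3.png',np.vstack([np.hstack([z(t,'top',450,205),z(s,'side',405,340)]),cv2.resize(w,(792,594))[200:500]]))
"
```

```text
time_s: 7.37
ee_pos: [451.8, 325.9, 125.6]
ee_rot: [-40.1, 89.8, -137.5]
force: [-0.6, -0.7, 0.1]
gripper_width: 91.3
turn [0.14 0.15 0.13] shift mm [107.61   2.94  -1.25]
turn [-179.86   -0.2     0.24] shift mm [107.61   2.94  -1.25]
```

View pics/c3.png

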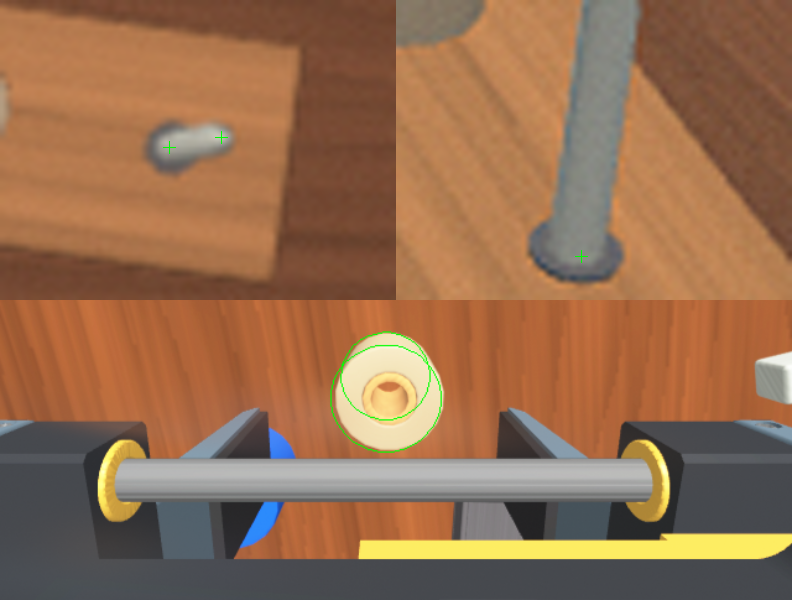

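The spindle markers for (556,-263.5) land on its base and tip within about 0.5 px in the top view, and within 1 px at the base in the side view. The wrist view shows the beige roll under the predicted outline and the gap clear for the fingers. Descend and grip.

```bash
python3 -m handwheel '0 0 0 0 0.003 -0.001 0.091; 0 0 0 0.035 0.003 -0.001 0.091; 0 0 0 0.07 0.003 -0.001 0.091; 0 0 0 0.095 0.003 -0.001 0.091; 0 0 0 0.106 0.003 -0.001 0.091; 0 0 0 0.106 0.003 -0.001 0.091; 0 0 0 0.106 0.003 -0.001 0.091; 0 0 0 0.106 0.003 -0.001 0.055; 0 0 0 0.106 0.003 -0.001 0.055; 0 0 0 0.106 0.003 -0.001 0.055; 0 0 0 0.106 0.003 -0.001 0.055; 0 0 0 0.106 0.003 -0.001 0.055' 30; python3 -m handwheel '0 0 0 0 0 0 0.05; 0 0 0 0 0 0 0.05'; python3 -c "
from h import *
go([454.6,326.5,18],-7.5)"
```

```text
time_s: 8.52
ee_pos: [456.2, 326.7, 22.0]
ee_rot: [152.9, 90.0, 55.4]
force: [-2.3, 1.1, 1.2]
gripper_width: 60.7
time_s: 8.68
ee_pos: [456.2, 326.7, 22.0]
ee_rot: [155.3, 90.0, 57.8]
force: [-1.5, -0.8, 5.3]
gripper_width: 59.8
turn [-0.   -0.04 -0.02] shift mm [ 4.02 -1.53  0.4 ]
turn [180.    -0.03   0.06] shift mm [ 4.02 -1.53  0.4 ]
```

```bash
python3 -m handwheel '0 0 0 -0.035 0 0 0.05; 0 0 0 -0.075 0 0 0.05; 0 0 0 -0.115 0 0 0.05; 0 0 0 -0.14 0 0 0.05; 0 0 0 -0.14 0 0 0.05'; python3 -c "
from h import *
go([556,-263.6,160],-6)"
```

```text
time_s: 9.1
ee_pos: [459.1, 328.5, 167.2]
ee_rot: [131.6, 89.3, 34.1]
force: [0.8, 0.7, -1.4]
gripper_width: 59.4
turn [-1.49 -0.46 -0.53] shift mm [  4.12 173.15 574.5 ]
turn [178.51  -0.83   0.72] shift mm [  4.12 173.15 574.5 ]
```

```bash
python3 -m handwheel '-1.5 0 0 0 0.176 0.573 0.05; -1.5 0 0 0 0.176 0.573 0.05; -1.5 0 0 0 0.176 0.573 0.05; -1.5 0 0 0 0.176 0.573 0.05; -1.5 0 0 0 0.176 0.573 0.05; -1.5 0 0 0 0.176 0.573 0.05; -1.5 0 0 0 0.176 0.573 0.05; -1.5 0 0 0 0.176 0.573 0.05; -1.5 0 0 0 0.176 0.573 0.05; -1.5 0 0 0 0.176 0.573 0.05; -1.5 0 0 0 0.176 0.573 0.05; -1.5 0 0 0 0.176 0.573 0.05'; python3 -c "
from h import *
go([556,-263.6,160],-6)"
```

```text
time_s: 10.1
ee_pos: [538.3, -168.4, 159.5]
ee_rot: [-104.0, 89.8, 160.0]
force: [0.3, 0.5, -1.8]
gripper_width: 59.5
turn [-0.01 -0.04  0.16] shift mm [-0.69 27.54 92.78]
turn [179.99   0.25   0.06] shift mm [-0.69 27.54 92.78]
```

```bash
python3 -m handwheel '0 0 0 0 0.012 0.04 0.05; 0 0 0 0 0.023 0.075 0.05; 0 0 0 0 0.026 0.088 0.05; 0 0 0 0 0.026 0.088 0.05; 0 0 0 0 0.026 0.088 0.05; 0 0 0 0 0.026 0.088 0.05'; python3 -c "
from h import *
go([556,-263.6,160],-6)
st=env.state();T=camT('wrist',st);w=env.grab_frame('wrist')[:,:,::-1].copy()
p=st['ee_pos'];b=p[2]-22
s=env.grab_frame('side')[:,:,::-1].copy()
for r in(30,):
  for z in (b,b+60):
    cv2.polylines(w,[proj('wrist',ring(p,r,z),T).astype(int)],True,(0,255,0),1)
    cv2.polylines(s,[proj('side',ring(p,r,z)).astype(int)],True,(0,255,0),1)
cv2.imwrite('pics/c4.png',np.hstack([cv2.resize(w,(400,300)),cv2.resize(s[200:410,330:610],(400,300))]))
"
```

```text
time_s: 10.6
ee_pos: [555.2, -255.3, 160.1]
ee_rot: [-124.5, 89.8, 139.5]
force: [0.3, 0.7, -1.6]
gripper_width: 59.7
turn [ 0.03 -0.1   0.14] shift mm [0.11 1.68 8.17]
turn [-179.97   -0.22   -0.15] shift mm [0.11 1.68 8.17]
```

View pics/c4.png

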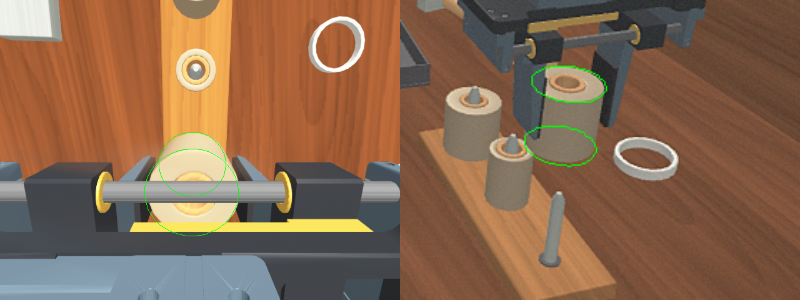

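The held roll sits at the predicted outline in both views and the spindle stands clear below. Align, then descend in stages watching the force.

```bash
python3 -m handwheel '0 0 0 0 0.002 0.008 0.05; 0 0 0 0 0.002 0.008 0.05; 0 0 0 0 0.002 0.008 0.05; 0 0 0 0.02 0.002 0.008 0.05; 0 0 0 0.035 0.002 0.008 0.05; 0 0 0 0.045 0.002 0.008 0.05; 0 0 0 0.052 0.002 0.008 0.05; 0 0 0 0.058 0.002 0.008 0.05; 0 0 0 0.058 0.002 0.008 0.05'; python3 -c "
from h import *
print(env.state()['force'],env.state()['torque'])
go([556,-263.6,40],-6)"
```

```text
time_s: 11.45
ee_pos: [556.7, -264.7, 102.2]
ee_rot: [-113.8, 89.9, 150.2]
force: [0.3, 0.7, -2.1]
gripper_width: 59.7
[ 0.27  0.72 -2.15] [-0.09  0.06  0.01]
turn [ 0.01 -0.04  0.09] shift mm [62.25 -0.73 -0.96]
turn [-179.99   -0.15   -0.06] shift mm [62.25 -0.73 -0.96]
```

The bore is over the tip with no contact force. Lowering to the board.

```bash
python3 -m handwheel '0 0 0 0.01 -0.001 -0.001 0.05; 0 0 0 0.02 -0.001 -0.001 0.05; 0 0 0 0.03 -0.001 -0.001 0.05; 0 0 0 0.04 -0.001 -0.001 0.05; 0 0 0 0.05 -0.001 -0.001 0.05; 0 0 0 0.056 -0.001 -0.001 0.05; 0 0 0 0.059 -0.001 -0.001 0.05; 0 0 0 0.059 -0.001 -0.001 0.05; 0 0 0 0.059 -0.001 -0.001 0.05'; python3 -m handwheel '0 0 0 0.001 0 0 0.05; 0 0 0 0.002 0 0 0.05; 0 0 0 0.002 0 0 0.05'
```

```text
time_s: 12.2
ee_pos: [556.5, -264.0, 44.3]
ee_rot: [83.1, 90.0, -12.9]
force: [-0.2, -0.0, -1.1]
gripper_width: 59.6
time_s: 12.45
ee_pos: [556.4, -263.9, 42.5]
ee_rot: [79.5, 90.0, -16.5]
force: [-0.0, -1.0, -1.4]
gripper_width: 59.8
```

```bash
python3 -m handwheel '0 0 0 0.001 0 0 0.05; 0 0 0 0.002 0 0 0.05; 0 0 0 0.002 0 0 0.05'; python3 -m handwheel '0 0 0 0.001 0 0 0.05; 0 0 0 0.001 0 0 0.05'
```

```text
time_s: 12.7
ee_pos: [556.1, -263.8, 40.2]
ee_rot: [-134.5, 90.0, 129.5]
force: [-0.0, 0.2, -1.7]
gripper_width: 59.7
time_s: 12.87
ee_pos: [556.2, -263.9, 40.1]
ee_rot: [93.2, 90.0, -2.8]
force: [-2.0, 0.2, 4.3]
gripper_width: 60.0
```

The force rose by 6 N at z 40, so the roll is seated. Release and back straight up.

```bash
python3 -m handwheel '0 0 0 0 0 0 0.088; 0 0 0 0 0 0 0.088; 0 0 0 0 0 0 0.088; 0 0 0 0 0 0 0.088; 0 0 0 0 0 0 0.088; 0 0 0 -0.02 0 0 0.088; 0 0 0 -0.05 0 0 0.088; 0 0 0 -0.09 0 0 0.088; 0 0 0 -0.13 0 0 0.088; 0 0 0 -0.16 0 0 0.088; 0 0 0 -0.16 -0.04 0 0.088; 0 0 0 -0.16 -0.08 0 0.088'; python3 -m handwheel '0 0 0 -0.04 -0.04 -0.04 0.088; 0 0 0 -0.04 -0.08 -0.08 0.088; 0 0 0 -0.04 -0.1 -0.12 0.088; 0 0 0 -0.04 -0.1 -0.15 0.088; 0 0 0 -0.04 -0.1 -0.15 0.088'; python3 -c "
from h import *
t=env.grab_frame('top')[:,:,::-1].copy();s=env.grab_frame('side')[:,:,::-1].copy()
sp=[556,-263.7]
for n,i in(('top',t),('side',s)):
  for z in(18,78): cv2.polylines(i,[proj(n,ring(sp,30,z)).astype(int)],True,(0,255,0),1)
cv2.imwrite('pics/c5.png',np.hstack([cv2.resize(t[100:400,200:520],(400,375)),cv2.resize(s[150:450,200:520],(400,375))]))
"
```

```text
time_s: 13.87
ee_pos: [478.4, -256.4, 201.5]
ee_rot: [66.3, 89.6, -29.7]
force: [-0.3, -0.4, -0.1]
gripper_width: 88.1
time_s: 14.28
ee_pos: [390.8, -93.5, 239.8]
ee_rot: [154.0, 89.9, 58.0]
force: [0.1, 0.0, -1.0]
gripper_width: 87.9
```

View pics/c5.png

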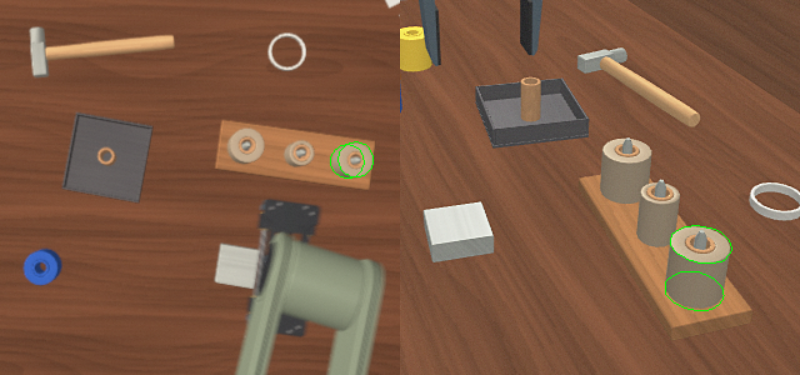

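The final views show the new roll seated on the right spindle, with its outlines matching at z 18 and 78. The core stands in the tray, and the other rolls and bystanders are in place. Handing in.

```bash
python3 -m handwheel '0 0 0 0 0 0 0.088; 0 0 0 0 0 0 0.088; 0 0 0 0 0 0 0.088'; python3 -c "
from workcell import env
print(env.job_done())"
```

```text
time_s: 14.63
ee_pos: [393.4, -96.8, 239.1]
ee_rot: [-40.2, 90.0, -136.3]
force: [1.2, -0.4, -0.1]
gripper_width: 88.0
the job is handed in; nothing more can be done
None
```

The job is done and handed in at about 14.6 s of the allowed 54 s; no verdict was reported. I took the bare core off the right spindle and stood it in the scrap tray. I then mounted the new beige roll on that spindle, all the way down on the board.

**Final checks:**
- **New roll:** it showed no contact force on the way down, then about 6 N as it reached the board. Its outline in the final side view matches a fully seated roll.
- **Core:** it stands upright near the middle of the tray.
- **Other objects:** the other two rolls are still on their spindles, and the hammer, steel block and bracelet look unmoved in the final pictures. The arm partly hid the block from above, but the side view shows it whole.
- **Gripper:** it was open and clear of everything, about 240 mm above the bench.

**Disagreement along the way:** early position estimates for the two rolls that stay on the holder differed by up to about 9 mm between cameras. I did not use those estimates. The two cameras agreed within about 2 mm on the core's spindle and the new roll. No check failed.

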